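Set the locating pin of the pipetting deck and register the tip box against it

TASK

Take the locating pin out of its stand and seat it fully, upright, in the one unmarked blind hole on the middle line of the black index strip in the deck, then let it go; the hole can be found by sliding the pin's tip along the strip until it drops in. Only then slide the tip box along its channel, flat on the deck, until its end rests against the pin, and leave everything else where it is.

Things in the scene. Friction and masses are not known exactly. Their poses are not given: they have to be found in the camera images.
- deck: Fixed aluminium positioning deck, 120 (x) by 330 (y) mm, 28 mm thick; origin at the centre of its underside, z up. Its y axis runs along the channel, to the robot's left (yaw varies). Two blue guide rails, 12 mm wide, rise 10 mm above the deck's top over its full length, centred at x = -50 and +50 mm; the channel between them is 88 mm wide and open at both ends.
- search_mid (a point): Middle of the search line, on the top of the black index strip (deck frame x 0, y -55 mm, z 27.5 mm; axes as the deck's). The fixed strip, 40 mm wide, shows for y -45 to +45 mm from here, 0.5 mm below the deck's top. It has one unmarked blind hole, 13.8 mm across, 22 mm deep, on the line x = 0, its centre anywhere from y = -30 to +30 mm from here; no reading gives the hole's place.
- pin: The locating pin: a plain round dowel 12 mm across and 80 mm long, 70 g, lower 50 mm bright steel tapering over its last 4 mm to a flat foot 7 mm across, upper 30 mm orange. Stands upright and loose in the stand at the start. Origin at the centre of its foot, z towards its orange top.
- pin_tip (a point): The centre of the pin's foot (same point as the pin's origin).
- stand: The fixed grey stand of the pin, 56 by 56 mm and 30 mm high, with a central hole 14.5 mm across and 22 mm deep; origin at the centre of its underside. The pin's foot rests 8 mm above the worktop, its top stands 88 mm above the worktop.
- tip_box: Grey box of yellow pipette tips, shut clear lid (grey part 45 mm high), 82 (x) by 120 (y) by 74 (z) mm, 0.17 to 0.35 kg, loose. Stands in the deck's channel near its +y end, sides along the rails; its -y end is 25 to 43 mm to the +y side of the deck's centre. Origin at its underside, 2 mm to -x of the centre, axes parallel to the deck's..
- box_end (a point): The middle of the lower edge of the tip box's -y end face, the one that faces the strip and shall rest against the pin; axes as the tip box's. Its other end is 120 mm further along +y.
- tape: A roll of tape, 96 mm across and 25 mm high, a loose bystander behind the deck; origin at the centre of its underside.
- scissors: Blue-handled scissors lying flat, 87 by 199 by 9 mm, loose bystander near the front edge on the left; origin at the centre of the underside.
There are look-alikes about, which are no part of the job. What is shaped like the tip_box but brown is not meant.

How it is judged:
By the outcome, as a careful person would: the job done as asked, in the order asked, and still so for the second after the job is handed in, with the robot touching nothing.
It also fails if it takes over 72 s, if anything falls off the work surface, if the arm or the gripper's body presses on something with over 40 N, if the wrist force passes 120 N, or if a joint passes its speed limit or range.

ROBOT

A 7-joint arm with a two-finger parallel gripper is mounted at the origin on a cart in front of the work surface, level with it; the furniture and walls round the work are solid. World frame = base frame: x ahead of the robot, y to its left, z up, the work surface at z = 0. Lengths are in mm, angles in rad, forces in N, time in s.
With the tool pointing down it reaches from about 400 to 900 mm from the base axis. Payload 5.5 kg.
Tool frame: the origin (TCP) lies at the very end of the fingers, on their centre line; the grasp point (between the pads) lies 19 mm behind it; z points along the fingers, y is the line along which they close (so a half turn about z gives the same grasp; the last joint's range is limited). The gripper opens to 92 mm and grips with 3 to 60 N. Pads are 19 mm wide; open, the fingers measure 130 mm over their backs; the gripper's body (75 mm by 190 mm) begins 47 mm behind the grasp point.
Start: joints at [-1.029, 0.501, -0.427, 1.55, 0.221, 1.138, -0.21], TCP at [178.842, 624.913, 195.229] pointing down, gripper open.
Joint ranges: [-2.88, 2.88], [-0.31, 2.03], [-1.54, 1.56], [0.2, 2.42], [-1.41, 4.55], [0.19, 2.02], [-2.57, 2.57]. Speed limits (rad/s): [2.57, 2.57, 3.14, 3.14, 3.14, 3.14, 3.14].

INTERFACE

Orientations are given as a rotation vector (axis times angle).
In Python, from workcell import ctrl, get_image, camera_info gives the robot as it stands. The module is installed in compiled form; this text tells all that it offers.
- The arm moves only by the tool carry_out, never from a script. Its argument "increments" is a list of rows, each a list of 4 numbers: the shift along the tool's x, y, z in m, then the turn about the tool's z in rad. In form: [[tx, ty, tz, yaw], ...]. A call has 1 to 10 rows; each row shifts and turns the commanded pose from where the row before left it, along the tool's axes as they then stand; what a row does not reach is not made up. A row lasts 1/10 s, in which the tool goes at most 50 mm and 8.59 degrees, less where a joint would pass 70% of its speed; a pose out of reach is approached as far as the arm can. A call is refused whole if a number of a shift passes 0.05 or a number of a turn 0.15, either way. A call with a gripper value outside its range is refused whole. "fingers" is the gripper command: -1 is fully open, 1 is shut, values between are in proportion, set as the call begins (left out, the last holds). The fingers move at their own pace and stop on an object; the grip force is fixed at half the most. Time passes only in rows, so rows that do not move let the fingers close. It gives the time, the measured TCP pose, the force, the opening and the grip force at its end, in the units of the state.
- ctrl.get_state(): the state, without advancing time (a new reading comes with each control period).
- get_image(name): name is "scene" or "top" or "wrist"; returns the picture (400x640x3 uint8, blue, green, red); there is no depth.
- camera_info(name): a dict with "fx", "fy", "cx", "cy" (pixels), "k1" (the pictures are not rectified: a ray, as slopes to the right and down, at radius r is drawn at 1 + k1 r^2 times it, then the intrinsics apply), "xyz" and "attitude" of the camera in the world. Camera axes: x right, y down, z forward; pixel columns grow to the right and rows downward; lengths in mm; the calibration is good to about 2 mm. A picture is of the moment at which its call begins: read the wrist's pose just before it. camera_info takes no time and is no camera call; for the wrist camera it gives the pose at the moment of the call.
- ctrl.close_job(): hands the job in; it is judged then, once.
The state is a dict: "t": time; "joint_positions": joint angles; "qd": joint speeds; "tau": joint torques, N m; "tool_pos": TCP position; "tool_rot": TCP orientation; "contact_force": force on the tool from outside, world axes, zero at the start; "moment": the same for the moment, N m; "finger_gap": opening from 0.0 (shut) to 1.0 (fully open); "grasp_force": force on a finger pad.
Only numpy, scipy, OpenCV 4.12 (cv2) and the standard library are available. Lean on these libraries where they do the work, as an engineer would, in place of code of your own. Each camera call takes 0.05 s, during which the arm holds its last target. There are 200 camera calls.

## Working session

There is one attempt and no reset: what is moved stays moved. The work goes in short steps, Python scripts to look and compute and a tool call to move; the robot and the scene stay as the last step left them, time stands still between calls to the robot, and variables do not carry over. Pictures are saved under pics/ and viewed, at most 10 in all, crops included, and the job is handed in when it is done.

Besides the shell and the picture viewer there is one more tool, called as a command line: name --pt "numbers of a row" for each row, then --argument value for the rest. carry_out: Moves the arm, as the interface text tells. Its arguments: {"type":"object","properties":{"increments":{"type":"array"},"fingers":{"type":"number"}},"required":["increments"]}

```bash
mkdir -p pics && cat > h.py <<'E'
import numpy as np, cv2
from scipy.spatial.transform import Rotation as R
from workcell import ctrl, get_image, camera_info
def rot(ci):
    a=np.array(ci["attitude"],float)
    return R.from_rotvec(a).as_matrix() if a.size==3 else a.reshape(3,3)
def ray(ci,u,v):
    K=np.array([[ci["fx"],0,ci["cx"]],[0,ci["fy"],ci["cy"]],[0,0,1.]])
    p=cv2.undistortPoints(np.array([[[u,v]]],float),K,np.array([ci["k1"],0,0,0.]))[0,0]
    return np.array(ci["xyz"],float),rot(ci)@np.array([p[0],p[1],1.])
def onz(ci,u,v,z):
    o,d=ray(ci,u,v); return o+d*(z-o[2])/d[2]
def proj(ci,P):
    q=rot(ci).T@(np.array(P,float)-np.array(ci["xyz"])); s=q[:2]/q[2]; s=s*(1+ci["k1"]*(s@s))
    return s[0]*ci["fx"]+ci["cx"],s[1]*ci["fy"]+ci["cy"]
E
python3 - <<'E'
from h import *
for n in("scene","top","wrist"):
    print(n,camera_info(n)); cv2.imwrite(f"pics/{n}0.png",get_image(n))
s=ctrl.get_state(); print({k:s[k] for k in("t","tool_pos","tool_rot","contact_force","finger_gap")})
E
```

```text
scene {'fx': 380.4680337910948, 'fy': 380.4680337910948, 'cx': 319.61650753053556, 'cy': 202.35505059019067, 'k1': -0.08491781945616915, 'xyz': array([-10.49962585, 551.17529959, 610.47366722]), 'attitude': array([-1.08537318,  2.35324569, -1.0137269 ])}
top {'fx': 502.509665963065, 'fy': 502.509665963065, 'cx': 314.1550041450895, 'cy': 198.68983090742378, 'k1': -0.09676426077193245, 'xyz': array([ 352.1694218 ,  146.47644387, 1285.89331023]), 'attitude': array([-2.14527258,  2.17242278, -0.11789254])}
wrist {'fx': 334.8591230331452, 'fy': 334.8591230331452, 'cx': 319.84300475554477, 'cy': 198.9446599152188, 'k1': -0.009439979809035439, 'xyz': array([106.68608127, 645.54081882, 383.84343304]), 'attitude': array([2.32148645, 1.74984125, 0.24441892])}
{'t': 0.15, 'tool_pos': array([178.76942553, 624.35088362, 194.42689312]), 'tool_rot': array([-4.36395425e-01, -3.11088619e+00,  2.27551607e-03]), 'contact_force': array([ 0.36408036,  0.51194923, -0.16652805]), 'finger_gap': 0.9964284389412411}
```

View pics/top0.png

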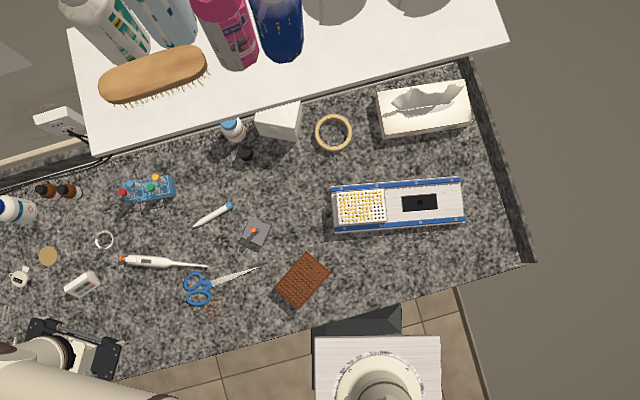

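View pics/scene0.png

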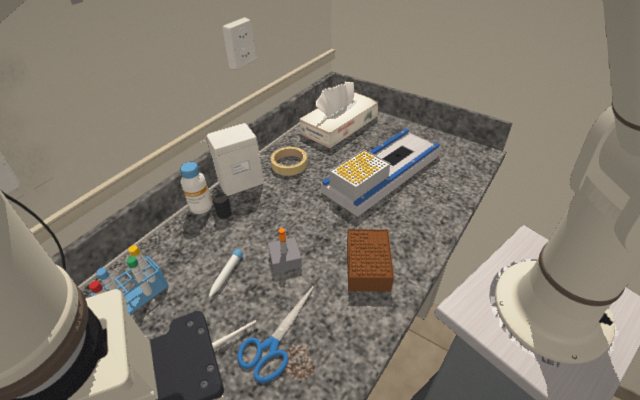

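The top view shows the deck at about (398,203), with the black strip at (420,202), the grey and yellow tip box at (361,206), and the orange-topped pin in its grey stand at (254,231).
- **Tip box candidates:** the yellow-tip box at (361,206) and the brown one at (302,280). I choose the yellow one.
- **Pin candidates:** the orange top at (254,231), the orange-ended thermometer at (122,259) and the rack tubes at (148,187). I choose the one in the stand.

Next I'll take one close crop and measure.

```bash
python3 - <<'E'
from h import *
t=cv2.imread("pics/top0.png"); s=cv2.imread("pics/scene0.png"); ct=camera_info("top"); cs=camera_info("scene")
c=np.hstack([cv2.resize(t[165:240,325:475],None,fx=3.2,fy=3.2,interpolation=2),cv2.resize(t[205:255,230:280],(240,240),interpolation=2)])
cv2.imwrite("pics/crop.png",c)
def org(im,x0,x1,y0,y1):
    h=cv2.cvtColor(im,cv2.COLOR_BGR2HSV); m=cv2.inRange(h,(3,150,120),(18,255,255)); k=np.zeros_like(m);k[y0:y1,x0:x1]=m[y0:y1,x0:x1]
    v,u=np.nonzero(k); return u.mean(),v.mean(),v.min(),v.max(),u.min(),u.max(),len(u)
a=org(t,230,280,205,255); b=org(s,265,300,215,260); print(a,b)
# triangulate orange centroid
o1,d1=ray(ct,*a[:2]);o2,d2=ray(cs,*b[:2])
A=np.c_[d1,-d2];x=np.linalg.lstsq(A,o2-o1,rcond=None)[0];print("pin",o1+d1*x[0],o2+d2*x[1], onz(ct,a[0],a[1],80))
# rails: blue
h=cv2.cvtColor(t,cv2.COLOR_BGR2HSV); m=cv2.inRange(h,(100,120,60),(125,255,255)); m2=np.zeros_like(m);m2[165:240,320:475]=m[165:240,320:475]
n,l,st,ce=cv2.connectedComponentsWithStats(m2)
for i in range(1,n):
    if st[i,4]>60:
        p=np.argwhere(l==i)[:,::-1]; r=cv2.minAreaRect(p.astype(np.float32)); bx=cv2.boxPoints(r)
        print("rail",st[i],r,[onz(ct,*q,38).round(0)[:2] for q in bx],onz(ct,*r[0],38))
m=cv2.inRange(t,(0,0,0),(45,45,45)); k=np.zeros_like(m);k[190:215,395:445]=m[190:215,395:445]
r=cv2.minAreaRect(np.argwhere(k>0)[:,::-1].astype(np.float32)); print("strip",r,onz(ct,*r[0],27.5),[onz(ct,*q,27.5).round(0)[:2] for q in cv2.boxPoints(r)])
E
```

```text
(np.float64(253.44), np.float64(229.92), np.int64(228), np.int64(232), np.int64(251), np.int64(256), 25) (np.float64(281.63013698630135), np.float64(234.5205479452055), np.int64(228), np.int64(242), np.int64(278), np.int64(284), 73)
pin [418.69319562 300.92767739  74.99288354] [419.04848427 301.37460231  75.06940779] [418.41811745 300.28901602  80.        ]
rail [417 178  34   7 126] ((433.3931579589844, 181.21726989746094), (3.9861831665039062, 33.13514709472656), 85.2363510131836) [array([ 539., -105.]), array([ 546., -189.]), array([ 535., -190.]), array([ 529., -106.])] [ 537.42151468 -147.41147582   38.        ]
rail [331 181  84  11 287] ((372.50830078125, 186.1046142578125), (3.961358070373535, 83.5295639038086), 85.48600769042969) [array([525., 112.]), array([539., -98.]), array([529., -99.]), array([515., 111.])] [526.88039761   6.83427063  38.        ]
rail [335 217 130  14 517] ((399.5109558105469, 223.63311767578125), (4.4282636642456055, 129.6320343017578), 85.28524017333984) [array([426., 103.]), array([ 448., -221.]), array([ 437., -222.]), array([415., 103.])] [431.712563   -58.18381558  38.        ]
strip ((419.3276062011719, 202.43106079101562), (14.699050903320312, 34.297786712646484), 85.2363510131836) [ 485.25568461 -111.86396629   27.5       ] [array([501., -67.]), array([ 507., -155.]), array([ 470., -156.]), array([464., -69.])]
```

View pics/crop.png

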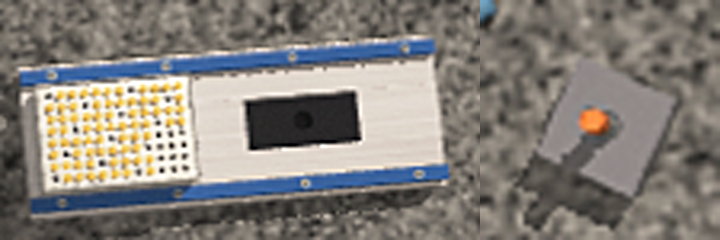

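The crop confirms the yellow-tip box and the orange pin in the grey stand. There is a dark round spot near the strip's middle, but I'll treat it as unproven and find the hole by feel. I'll turn the tool so that its y lies along the deck's y (yaw about 0.068), then move.

carry_out --pt "0 0 0 -0.116" --pt "0 0 0 -0.116" --pt "0 0 0 -0.115" --pt "0 0 0 0" --fingers 0.0

```text
t: 0.55
tool_pos: [178.9, 624.5, 194.7]
tool_rot: [0.109, -3.139, 0.001]
contact_force: [0.2, 0.2, 0.2]
finger_gap: 0.7
grasp_force: 0.0
```

```bash
cat >> h.py <<'E'
YAW=0.068
M=np.array([485.2,-111.0,27.5])
def delta(P,show=True):
    s=ctrl.get_state(); Rm=R.from_rotvec(s["tool_rot"]).as_matrix()
    d=Rm.T@(np.array(P)-s["tool_pos"])
    y=Rm[:,1]; want=np.array([-np.sin(YAW),np.cos(YAW)]); e=np.arctan2(y[0]*want[1]-y[1]*want[0],y[:2]@want)
    print("t",round(s["t"],2),"pos",s["tool_pos"].round(1),"tool delta mm",d.round(1),"yaw turn",round(-e,4),"tilt",Rm[:,2].round(3),"F",np.round(s["contact_force"],1),"gap",round(s["finger_gap"],3),"q",np.round(s["joint_positions"],2)); return d
E
python3 -c "
from h import *
delta([418.8,301.2,150])"
```

```text
t 0.55 pos [178.9 624.5 194.7] tool delta mm [-217.1 -339.1   44.9] yaw turn 0.0011 tilt [-0.001 -0.001 -1.   ] F [0.2 0.2 0.2] gap 0.7 q [-0.98  0.51 -0.5   1.55  0.26  1.15  0.11]
```

carry_out --pt "-0.0217 -0.0339 0.003 0" --pt "-0.0217 -0.0339 0.003 0" --pt "-0.0217 -0.0339 0.003 0" --pt "-0.0217 -0.0339 0.003 0" --pt "-0.0217 -0.0339 0.003 0" --pt "-0.0217 -0.0339 0.003 0" --pt "-0.0217 -0.0339 0.003 0" --pt "-0.0217 -0.0339 0.003 0" --pt "-0.0217 -0.0339 0.003 0" --pt "-0.0217 -0.0339 0.003 0"

```text
t: 1.55
tool_pos: [419.2, 300.1, 165.2]
tool_rot: [-0.102, 3.14, 0.0]
contact_force: [0.9, -0.5, -0.2]
finger_gap: 0.502
grasp_force: 0.0
```

carry_out --pt "0 0 0 0" --pt "0 0 0 0" --pt "0 0 0 0"

```text
t: 1.85
tool_pos: [417.7, 302.7, 165.4]
tool_rot: [0.107, -3.14, -0.001]
contact_force: [0.6, 0.4, -0.3]
finger_gap: 0.505
grasp_force: 0.0
```

```bash
python3 - <<'E'
from h import *
delta([418.8,301.2,150])
ci=camera_info("wrist"); im=get_image("wrist"); cv2.imwrite("pics/w1.png",im)
h=cv2.cvtColor(im,cv2.COLOR_BGR2HSV); m=cv2.inRange(h,(3,150,120),(18,255,255))
n,l,st,ce=cv2.connectedComponentsWithStats(m)
for i in range(1,n):
    if st[i,4]>60: print(st[i],ce[i])
print(ci["xyz"],proj(ci,[418.8,301.2,88]),proj(ci,[418.8,301.2,58]))
E
```

```text
t 1.85 pos [417.7 302.7 165.4] tool delta mm [-1.  -1.6 15.4] yaw turn 0.0003 tilt [-0.     0.001 -1.   ] F [ 0.6  0.4 -0.3] gap 0.505 q [-0.34  0.29 -0.4   1.92  0.13  0.96  0.84]
[  116     0   160   121 11468] [193.32664806  47.33501918]
[313 185  13  17 108] [319.07407407 190.90740741]
[342.84935316 297.95585357 354.9341961 ] (np.float64(317.20584512680256), np.float64(198.1701307352333)) (np.float64(317.4198277215669), np.float64(189.1917950579295))
```

View pics/w1.png

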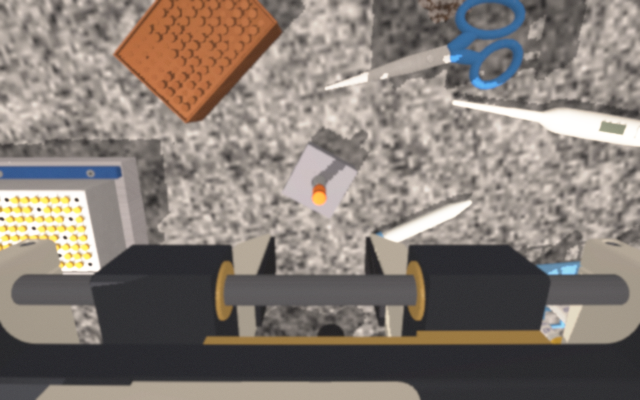

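The wrist view shows the orange pin top at (319,191) in the grey stand, centred between the fingers and within about 1 mm of the prediction. I'll go down and grip.

carry_out --pt "-0.001 0 0.02 0" --pt "0 0 0.02 0" --pt "0 0 0.02 0" --pt "0 0 0.02 0" --pt "0 0 0.02 0" --pt "0 0 0.012 0" --pt "0 0 0 0" --pt "0 0 0 0"

```text
t: 2.7
tool_pos: [419.2, 302.5, 53.6]
tool_rot: [0.109, -3.14, -0.001]
contact_force: [-1.0, -0.8, 1.0]
finger_gap: 0.498
grasp_force: 0.0
```

carry_out --pt "0 0 0 0" --pt "0 0 0 0" --pt "0 0 0 0" --pt "0 0 0 0" --pt "0 0 0 0" --pt "0 0 0 0" --pt "0 0 0 0" --pt "0 0 0 0" --fingers 1

```text
t: 3.5
tool_pos: [419.7, 301.6, 53.4]
tool_rot: [-0.107, 3.139, 0.0]
contact_force: [-0.4, -0.3, 1.7]
finger_gap: 0.099
grasp_force: 30.0
```

carry_out --pt "0 0 -0.02 0" --pt "0 0 -0.025 0" --pt "0 0 -0.03 0" --pt "0 0 -0.03 0" --pt "0 0 -0.022 0" --pt "0 0 0 0"

```text
t: 4.1
tool_pos: [421.2, 303.1, 183.2]
tool_rot: [-0.107, 3.135, 0.005]
contact_force: [0.7, 0.1, -1.4]
finger_gap: 0.095
grasp_force: 30.0
```

```bash
python3 - <<'E'
from h import *
d=delta([487.4,-143.9,180]); print(d/14)
E
```

```text
t 4.1 pos [421.2 303.1 183.2] tool delta mm [ -35.5 -450.5    2.1] yaw turn 0.0002 tilt [ 0.005  0.003 -1.   ] F [ 0.7  0.1 -1.4] gap 0.095 q [-0.33  0.27 -0.4   1.9   0.13  0.99  0.85]
[ -2.53913659 -32.17500373   0.15268719]
```

carry_out --pt "-0.0025 -0.0322 0 0" --pt "-0.0025 -0.0322 0 0" --pt "-0.0025 -0.0322 0 0" --pt "-0.0025 -0.0322 0 0" --pt "-0.0025 -0.0322 0 0" --pt "-0.0025 -0.0322 0 0" --pt "-0.0025 -0.0322 0 0" --pt "-0.0025 -0.0322 0 0" --pt "-0.0025 -0.0322 0 0" --pt "-0.0025 -0.0322 0 0"

```text
t: 5.1
tool_pos: [465.4, -19.3, 178.9]
tool_rot: [0.107, -3.138, -0.0]
contact_force: [0.2, 1.6, -0.8]
finger_gap: 0.097
grasp_force: 30.0
```

carry_out --pt "-0.0025 -0.0322 0 0" --pt "-0.0025 -0.0322 0 0" --pt "-0.0025 -0.0322 0 0" --pt "-0.0025 -0.0322 0 0" --pt "0 0 0.02 0" --pt "0 0 0.02 0" --pt "0 0 0 0" --pt "0 0 0 0"

```text
t: 5.9
tool_pos: [484.2, -145.4, 139.3]
tool_rot: [0.108, -3.137, -0.001]
contact_force: [-0.4, -0.9, -0.3]
finger_gap: 0.093
grasp_force: 30.0
```

```bash
python3 - <<'E'
from h import *
delta([487.4,-143.9,73])
ci=camera_info("wrist"); im=get_image("wrist"); cv2.imwrite("pics/w2.png",im)
E
```

```text
t 5.9 pos [ 484.2 -145.4  139.3] tool delta mm [-3.5  1.2 66.3] yaw turn 0.0006 tilt [-0.003  0.001 -1.   ] F [-0.4 -0.9 -0.3] gap 0.093 q [ 0.31  0.29 -0.09  1.97  0.03  0.89  1.85]
```

View pics/w2.png

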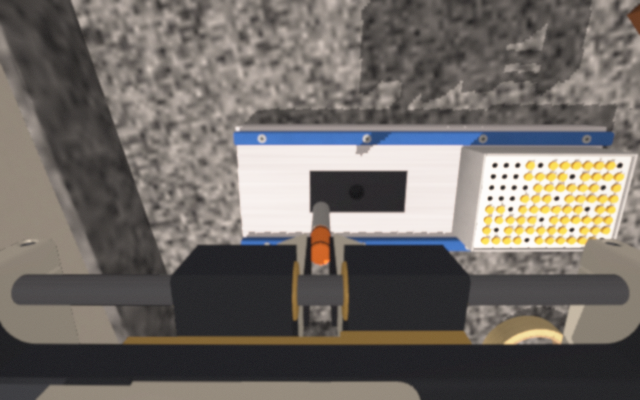

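The wrist view shows the pin held upright with its tip near (320,206). The strip spans columns 310–407 and rows 171–212, with a dark spot at (356,191). I'll measure the strip's middle line from here.

```bash
python3 - <<'E'
from h import *
im=cv2.imread("pics/w2.png"); ci=camera_info("wrist"); s=ctrl.get_state(); print(s["tool_pos"])
m=cv2.inRange(im,(0,0,0),(60,60,60)); k=np.zeros_like(m);k[165:216,300:415]=m[165:216,300:415]
k=cv2.morphologyEx(k,cv2.MORPH_OPEN,np.ones((5,5)))
n,l,st,ce=cv2.connectedComponentsWithStats(k); i=1+np.argmax(st[1:,4]); print(st[i])
c,_=cv2.findContours((l==i).astype(np.uint8),0,1); r=cv2.minAreaRect(c[0]); 
ax=np.array([-np.sin(YAW),np.cos(YAW)]); ex=np.array([np.cos(YAW),np.sin(YAW)])
C=onz(ci,*r[0],27.5); print("mid",C,r)
for u in (340,360,380,400):
    col=np.nonzero(l[:,u]==i)[0]; a,b=[onz(ci,u,v,27.5)[:2] for v in (col[0]-.5,col[-1]+.5)]
    print(u,col[0],col[-1],((a+b)/2).round(1),"lat vs M",((a+b)/2-M[:2])@ex,"width",abs((a-b)@ex))
row=np.nonzero(l[185]==i)[0]; print([ (onz(ci,u,185,27.5)[:2]-M[:2])@ax for u in(row[0]-.5,row[-1]+.5)])
print("spot",(onz(ci,356,191,27.5)[:2]-M[:2])@ax)
print("tip pred",proj(ci,s["tool_pos"]-[0,0,45.5]),"tip lat",(s["tool_pos"][:2]-M[:2])@ex)
E
```

```text
[ 485.04538139 -145.50505892  140.14846205]
[ 312  172   93   39 3406]
mid [ 486.66395441 -109.19344642   27.5       ] ((357.9999694824219, 190.99998474121094), (91.99998474121094, 37.99999237060547), -0.0)
340 173 210 [ 488.6 -125.9] lat vs M 2.364872894396775 width 36.66555709489055
360 172 210 [ 486.8 -107.3] lat vs M 1.8941585412742712 width 37.603590500385714
380 172 210 [485.6 -88.7] lat vs M 1.8897261849247784 width 37.6106126450521
400 172 210 [484.3 -70. ] lat vs M 1.8848146486908695 width 37.62014956629786
[np.float64(-41.6344104832802), np.float64(44.719179012911454)]
spot -0.1632180709124942
tip pred (np.float64(319.16677858160494), np.float64(208.68238409995783)) tip lat -2.4987974425682102
```

carry_out --pt "-0.004 0 0.02 0" --pt "0 0 0.02 0" --pt "0 0 0.018 0" --pt "0 0 0.004 0" --pt "0 0 0 0" --pt "0 0 0 0"

```text
t: 6.55
tool_pos: [490.1, -145.7, 79.4]
tool_rot: [-0.107, 3.138, -0.001]
contact_force: [-0.4, 0.2, -1.4]
finger_gap: 0.093
grasp_force: 30.0
```

carry_out --pt "0 0 0.001 0" --pt "0 0 0.001 0" --pt "0 0 0.001 0" --pt "0 0 0 0"

```text
t: 6.95
tool_pos: [489.1, -145.6, 75.3]
tool_rot: [-0.107, 3.14, -0.0]
contact_force: [-0.2, -0.4, -0.8]
finger_gap: 0.095
grasp_force: 30.0
```

carry_out --pt "0 0 0.001 0" --pt "0 0 0.001 0" --pt "0 0 0 0"

```text
t: 7.25
tool_pos: [489.0, -145.5, 73.1]
tool_rot: [0.107, -3.139, -0.0]
contact_force: [-0.5, -0.1, -1.1]
finger_gap: 0.097
grasp_force: 30.0
```

carry_out --pt "0 0 0.001 0" --pt "0 0 0 0"

```text
t: 7.45
tool_pos: [490.1, -145.7, 72.8]
tool_rot: [-0.107, 3.138, -0.001]
contact_force: [-0.1, -0.6, 3.6]
finger_gap: 0.097
grasp_force: 30.0
```

carry_out --pt "0 0 0.001 0" --pt "0 0 0 0"

```text
t: 7.65
tool_pos: [491.0, -145.9, 72.6]
tool_rot: [-0.107, 3.136, -0.002]
contact_force: [-0.7, -0.4, 9.6]
finger_gap: 0.097
grasp_force: 30.0
```

carry_out --pt "0 0 0.001 0" --pt "0 0 0 0"

```text
t: 7.85
tool_pos: [492.2, -146.2, 72.4]
tool_rot: [-0.107, 3.134, -0.002]
contact_force: [0.4, 0.4, 12.9]
finger_gap: 0.096
grasp_force: 30.1
```

carry_out --pt "0 0.0015 0 0" --pt "0 0.0015 0 0" --pt "0 0.0015 0 0" --pt "0 0.0015 0 0"

```text
t: 8.25
tool_pos: [491.6, -140.6, 72.4]
tool_rot: [-0.107, 3.134, -0.003]
contact_force: [0.1, -1.0, 12.1]
finger_gap: 0.097
grasp_force: 30.4
```

carry_out --pt "0 0.0015 0 0" --pt "0 0.0015 0 0" --pt "0 0.0015 0 0"

```text
t: 8.55
tool_pos: [491.1, -136.2, 72.2]
tool_rot: [-0.107, 3.135, -0.003]
contact_force: [-0.8, -0.8, 10.9]
finger_gap: 0.095
grasp_force: 31.1
```

```bash
python3 - <<'E'
from h import *
ex=np.array([np.cos(YAW),np.sin(YAW)])
s=ctrl.get_state(); Rm=R.from_rotvec(s["tool_rot"]).as_matrix(); f=s["tool_pos"]+45.5*Rm[:,2]
print(s["tool_pos"],Rm[:,2],f,"foot lat",(f[:2]-M[:2])@ex)
ci=camera_info("wrist"); im=get_image("wrist"); cv2.imwrite("pics/w3.png",cv2.resize(im[150:280,240:440],None,fx=4,fy=4,interpolation=2))
cv2.imwrite("pics/w3f.png",im)
E
```

```text
[ 491.05926791 -136.22953041   72.18782475] [ 0.00509488 -0.00189507 -0.99998523] [ 491.29108499 -136.31575599   26.688497  ] foot lat 4.356862790507479
```

View pics/w3.png

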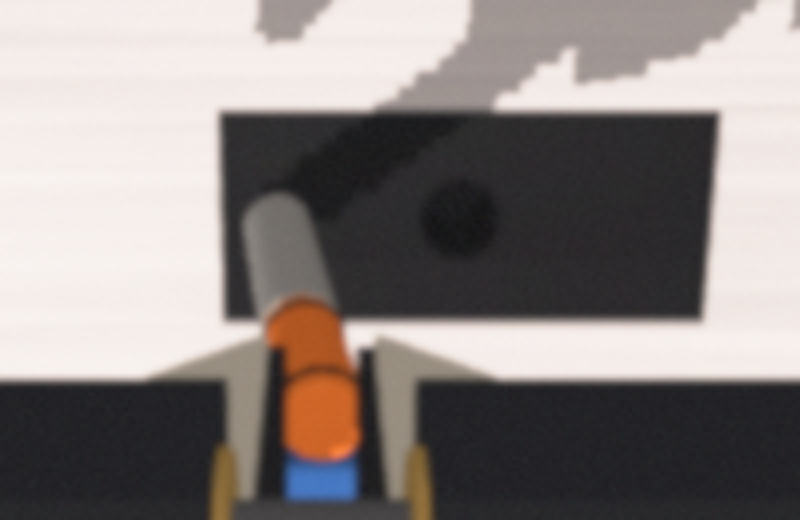

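The close view shows the pin leaning. Its foot, at crop (275,200), stuck at the start (about y −35) while the gripper moved 10 mm. I'll lift and check whether it straightens.

carry_out --pt "0.002 0 -0.003 0" --pt "0 0 -0.003 0" --pt "0 0 0 0" --pt "0 0 0 0"

```text
t: 9.0
tool_pos: [486.0, -135.1, 75.9]
tool_rot: [0.107, -3.139, -0.0]
contact_force: [-1.1, -0.5, -1.3]
finger_gap: 0.1
grasp_force: 30.0
```

```bash
cat >> h.py <<'E'
def lean(name):
    ci=camera_info("wrist"); im=get_image("wrist"); cv2.imwrite(f"pics/{name}.png",im)
    h=cv2.cvtColor(im,cv2.COLOR_BGR2HSV); m=cv2.inRange(h,(3,150,90),(18,255,255)); m[:,:280]=0; m[:,360:]=0; m[:200]=0; m[275:]=0
    out=[(v,round(float(np.nonzero(m[v])[0].mean()),1)) for v in range(200,275,4) if (m[v]>0).sum()>8]
    s=ctrl.get_state(); print(out, "t",s["t"],"pos",s["tool_pos"].round(1),"F",np.round(s["contact_force"],1)); return im
E
python3 - <<'E'
from h import *
lean("w4"); im=cv2.imread("pics/w4.png"); old=cv2.imread("pics/w2.png")
cv2.imwrite("pics/w4c.png",np.hstack([cv2.resize(i[160:280,270:390],(400,400)) for i in(old,im)]))
E
```

```text
[(228, 319.5), (232, 320.0), (236, 320.0), (240, 320.0), (244, 320.0), (248, 320.0), (252, 320.0), (256, 320.0), (260, 320.0)] t 9.05 pos [ 486.  -135.1   75.8] F [ 0.5  0.4 -1.2]
```

View pics/w4c.png

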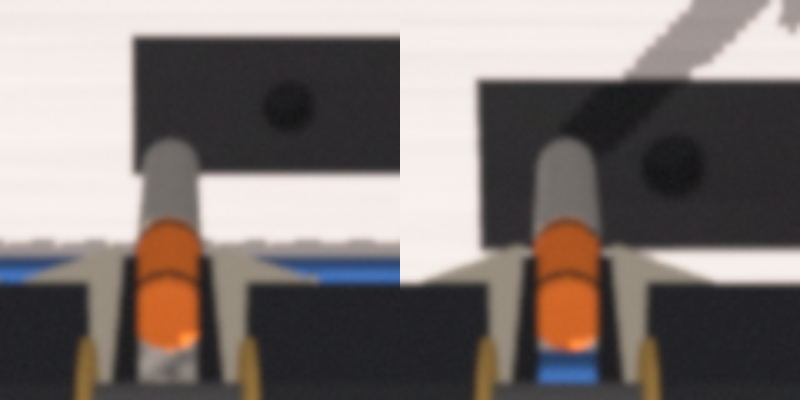

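The grip is springy and the pin righted itself. I'll search by light pecks (about 5 N, 3 mm pitch) along the line instead of dragging, going back to cover the −y end.

carry_out --pt "-0.002 -0.006 0 0" --pt "0 0 0.0013 0" --pt "0 0 0.003 0" --pt "0 0 0 0"

```text
t: 9.45
tool_pos: [490.4, -141.6, 72.7]
tool_rot: [-0.107, 3.137, -0.001]
contact_force: [-0.2, -0.4, 5.9]
finger_gap: 0.1
grasp_force: 30.0
```

carry_out --pt "0 0.003 -0.003 0" --pt "0 0 0.003 0" --pt "0 0 0 0"

```text
t: 9.75
tool_pos: [490.0, -137.9, 72.7]
tool_rot: [-0.108, 3.137, -0.001]
contact_force: [0.1, 0.9, 7.2]
finger_gap: 0.093
grasp_force: 30.0
```

carry_out --pt "0 0.003 -0.003 0" --pt "0 0 0.003 0" --pt "0 0 0 0"

```text
t: 10.05
tool_pos: [489.8, -135.0, 72.7]
tool_rot: [-0.108, 3.137, -0.001]
contact_force: [-0.5, 0.2, 8.3]
finger_gap: 0.095
grasp_force: 30.0
```

carry_out --pt "0 0.003 -0.003 0" --pt "0 0 0.003 0" --pt "0 0 0 0"

```text
t: 10.35
tool_pos: [489.6, -132.0, 72.6]
tool_rot: [-0.108, 3.137, -0.001]
contact_force: [0.7, -0.1, 7.6]
finger_gap: 0.095
grasp_force: 30.1
```

carry_out --pt "0.0005 0.003 -0.003 0" --pt "0 0 0.003 0" --pt "0 0 0 0"

```text
t: 10.65
tool_pos: [488.8, -128.9, 72.6]
tool_rot: [-0.108, 3.137, -0.001]
contact_force: [-0.3, -0.2, 8.8]
finger_gap: 0.094
grasp_force: 30.1
```

carry_out --pt "0 0.003 -0.003 0" --pt "0 0 0.003 0" --pt "0 0 0 0"

```text
t: 10.95
tool_pos: [488.6, -126.0, 72.6]
tool_rot: [-0.108, 3.137, -0.001]
contact_force: [-0.2, 0.9, 9.2]
finger_gap: 0.1
grasp_force: 30.1
```

carry_out --pt "0 0.003 -0.003 0" --pt "0 0 0.003 0" --pt "0 0 0 0"

```text
t: 11.25
tool_pos: [488.4, -123.0, 72.6]
tool_rot: [-0.108, 3.137, -0.001]
contact_force: [-0.5, -0.0, 8.9]
finger_gap: 0.099
grasp_force: 30.1
```

carry_out --pt "0 0.003 -0.003 0" --pt "0 0 0.003 0" --pt "0 0 0 0"

```text
t: 11.55
tool_pos: [488.1, -119.9, 72.5]
tool_rot: [-0.108, 3.138, -0.0]
contact_force: [0.5, 0.2, 8.1]
finger_gap: 0.098
grasp_force: 30.1
```

carry_out --pt "0 0.003 -0.003 0" --pt "0 0 0.003 0" --pt "0 0 0 0"

```text
t: 11.85
tool_pos: [485.7, -116.5, 71.0]
tool_rot: [0.108, -3.138, -0.001]
contact_force: [0.5, 0.7, -0.4]
finger_gap: 0.096
grasp_force: 30.1
```

The pin dropped at y ≈ −116.5 (force 0, z 71). I'll do more pecks to bracket the hole.

carry_out --pt "0 0.003 -0.003 0" --pt "0 0 0.003 0" --pt "0 0 0 0"

```text
t: 12.15
tool_pos: [486.1, -114.0, 71.5]
tool_rot: [0.107, -3.139, -0.0]
contact_force: [0.2, -0.6, -0.4]
finger_gap: 0.099
grasp_force: 30.0
```

carry_out --pt "0 0.003 -0.003 0" --pt "0 0 0.003 0" --pt "0 0 0 0"

```text
t: 12.45
tool_pos: [486.1, -111.0, 71.7]
tool_rot: [0.107, -3.139, -0.0]
contact_force: [0.5, 0.3, -0.6]
finger_gap: 0.099
grasp_force: 30.0
```

carry_out --pt "0 0.003 -0.003 0" --pt "0 0 0.003 0" --pt "0 0 0 0"

```text
t: 12.75
tool_pos: [486.9, -108.1, 72.4]
tool_rot: [-0.108, 3.138, -0.0]
contact_force: [0.1, -0.5, 3.5]
finger_gap: 0.098
grasp_force: 30.1
```

The pin drops in at −116.5, −114 and −111, and not at −119.9 or −108. That puts the centre at about −114, so I'll insert there.

carry_out --pt "0 -0.006 -0.003 0" --pt "0 0 0.003 0" --pt "0 0 0.002 0" --pt "0 0 0.002 0" --pt "0 0 0 0"

```text
t: 13.25
tool_pos: [485.9, -113.9, 67.3]
tool_rot: [0.107, -3.139, -0.001]
contact_force: [-0.2, -0.2, -0.3]
finger_gap: 0.098
grasp_force: 30.0
```

carry_out --pt "0 0 0.002 0" --pt "0 0 0.002 0" --pt "0 0 0 0"

```text
t: 13.55
tool_pos: [486.2, -113.9, 63.5]
tool_rot: [0.107, -3.139, -0.0]
contact_force: [0.4, 0.4, -1.3]
finger_gap: 0.096
grasp_force: 30.0
```

It is going in freely.

carry_out --pt "0 0 0.003 0" --pt "0 0 0.003 0" --pt "0 0 0.003 0" --pt "0 0 0 0"

```text
t: 13.95
tool_pos: [486.0, -114.0, 54.4]
tool_rot: [0.107, -3.139, -0.0]
contact_force: [-0.3, 0.4, -1.1]
finger_gap: 0.094
grasp_force: 30.0
```

carry_out --pt "0 0 0.001 0" --pt "0 0 0.001 0" --pt "0 0 0.001 0" --pt "0 0 0 0"

```text
t: 14.35
tool_pos: [486.4, -114.1, 51.8]
tool_rot: [0.107, -3.14, -0.0]
contact_force: [0.1, 0.6, -0.9]
finger_gap: 0.092
grasp_force: 30.1
```

carry_out --pt "0 0 0.001 0" --pt "0 0 0.001 0" --pt "0 0 0 0"

```text
t: 14.65
tool_pos: [487.6, -114.3, 50.7]
tool_rot: [-0.107, 3.138, -0.001]
contact_force: [0.7, 2.0, 4.8]
finger_gap: 0.093
grasp_force: 30.1
```

The pin bottomed at z 50.7, against 50.8 expected. I'll release and go up.

carry_out --pt "0 0 -0.001 0" --pt "0 0 0 0" --pt "0 0 0 0" --pt "0 0 0 0" --fingers 0.0

```text
t: 15.05
tool_pos: [486.2, -114.3, 50.7]
tool_rot: [0.107, -3.139, 0.0]
contact_force: [0.5, 0.2, -0.0]
finger_gap: 0.397
grasp_force: 0.0
```

carry_out --pt "0 0 -0.01 0" --pt "0 0 -0.02 0" --pt "0 0 -0.03 0" --pt "0 0 -0.03 0" --pt "0 0 -0.03 0" --pt "0 0 -0.02 0" --pt "0 0 0 0"

```text
t: 15.75
tool_pos: [488.9, -114.7, 194.8]
tool_rot: [-0.107, 3.133, -0.003]
contact_force: [0.3, -0.2, -0.2]
finger_gap: 0.499
grasp_force: 0.0
```

```bash
python3 - <<'E'
from h import *
s=ctrl.get_state(); ci=camera_info("wrist"); im=get_image("wrist"); cv2.imwrite("pics/w5.png",im)
print(s["t"],s["tool_pos"],proj(ci,[486.3,-114,85.5]),proj(ci,[486.3,-114,27.5]))
E
```

```text
15.75 [ 488.89517225 -114.65826294  194.769087  ] (np.float64(320.42195265711734), np.float64(184.09501757445653)) (np.float64(320.4281183759061), np.float64(171.2421112355771))
```

View pics/w5.png

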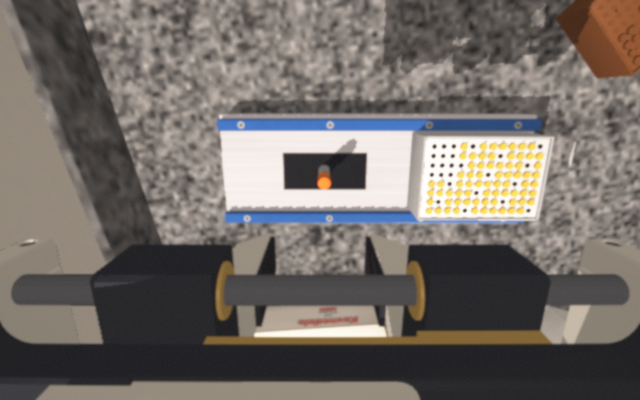

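The pin stands upright and seated at (324,182). The box's lower −y edge is near column 411 and its top +y edge near column 552.

```bash
python3 - <<'E'
from h import *
im=cv2.imread("pics/w5.png"); ci=camera_info("wrist")
ax=np.array([-np.sin(YAW),np.cos(YAW)]); ex=np.array([np.cos(YAW),np.sin(YAW)]); H=np.array([486.3,-114.0])
for u,v,z in((410,175,28),(413,135,102),(551,138,102),(541,220,102),(541,220,73)):
    p=onz(ci,u,v,z)[:2]; print(u,z,p.round(1),"along",((p-H)@ax).round(1),"lat",((p-H)@ex).round(1))
print(im[160,400:425].mean(1).round().tolist(), im[160,535:565].mean(1).round().tolist())
# push start: 160 mm+ beyond hole
for a in(215,235):
    P=H+a*ax; delta([P[0],P[1],150])
E
```

```text
410 28 [481.6 -16.9] along 97.1 lat 1.9
413 102 [433.4 -40.6] along 76.9 lat -47.8
551 102 [427.9  74.4] along 191.9 lat -45.5
541 102 [499.7  84.3] along 196.9 lat 26.8
541 73 [508.7 105.3] along 217.3 lat 37.3
[237.0, 237.0, 238.0, 238.0, 238.0, 237.0, 238.0, 237.0, 236.0, 223.0, 191.0, 158.0, 150.0, 152.0, 154.0, 158.0, 159.0, 163.0, 166.0, 168.0, 172.0, 179.0, 200.0, 225.0, 242.0] [244.0, 234.0, 220.0, 215.0, 217.0, 228.0, 239.0, 245.0, 247.0, 244.0, 231.0, 205.0, 196.0, 206.0, 197.0, 171.0, 146.0, 138.0, 135.0, 133.0, 132.0, 138.0, 144.0, 151.0, 150.0, 140.0, 130.0, 120.0, 116.0, 120.0]
t 15.8 pos [ 487.6 -114.4  192.8] tool delta mm [  1.4 215.6  42.6] yaw turn 0.0002 tilt [ 0.004 -0.001 -1.   ] F [ 0.3  0.6 -0.7] gap 0.503 q [ 0.27  0.21 -0.1   1.93  0.03  1.    1.79]
t 15.8 pos [ 487.6 -114.4  192.8] tool delta mm [  1.4 235.6  42.6] yaw turn 0.0002 tilt [ 0.004 -0.001 -1.   ] F [ 0.3  0.6 -0.7] gap 0.503 q [ 0.27  0.21 -0.1   1.93  0.03  1.    1.79]
```

carry_out --pt "0 0.031 0 0" --pt "0 0.031 0 0" --pt "0 0.031 0 0" --pt "0 0.031 0 0" --pt "0 0.031 0 0" --pt "0 0.031 0 0" --pt "0 0.031 0 0" --pt "0 0.031 0 0" --pt "0 0 0 0" --pt "0 0 0 0" --fingers 1

```text
t: 16.8
tool_pos: [468.5, 133.5, 189.8]
tool_rot: [0.11, -3.137, 0.001]
contact_force: [0.1, -0.4, 0.2]
finger_gap: 0.002
grasp_force: 0.0
```

```bash
python3 - <<'E'
from h import *
ax=np.array([-np.sin(YAW),np.cos(YAW)]); P=np.array([486.3,-114.0])+250*ax
delta([P[0],P[1],50])
E
```

```text
t 16.8 pos [468.5 133.5 189.8] tool delta mm [ -1.3   1.9 139.8] yaw turn 0.0023 tilt [-0.002 -0.001 -1.   ] F [ 0.1 -0.4  0.2] gap 0.002 q [-0.08  0.2  -0.29  1.96  0.07  1.    1.25]
```

carry_out --pt "-0.001 0.002 0.025 0" --pt "0 0 0.025 0" --pt "0 0 0.025 0" --pt "0 0 0.025 0" --pt "0 0 0.02 0" --pt "0 0 0.012 0" --pt "0 0 0.008 0" --pt "0 0 0 0" --pt "0 0 0 0"

```text
t: 17.7
tool_pos: [470.9, 135.3, 51.4]
tool_rot: [-0.107, 3.139, 0.0]
contact_force: [0.3, 0.0, -0.5]
finger_gap: 0.004
grasp_force: 0.0
```

carry_out --pt "0 -0.004 0 0" --pt "0 -0.004 0 0" --pt "0 -0.004 0 0" --pt "0 -0.004 0 0" --pt "0 0 0 0"

```text
t: 18.2
tool_pos: [471.6, 118.4, 51.0]
tool_rot: [-0.105, 3.14, -0.001]
contact_force: [0.9, -0.3, -0.6]
finger_gap: 0.005
grasp_force: 0.0
```

carry_out --pt "0 -0.003 0 0" --pt "0 -0.003 0 0" --pt "0 -0.003 0 0" --pt "0 -0.003 0 0" --pt "0 -0.003 0 0"

```text
t: 18.7
tool_pos: [472.6, 104.5, 51.0]
tool_rot: [-0.108, 3.14, 0.001]
contact_force: [-0.2, 2.8, 1.8]
finger_gap: 0.005
grasp_force: 1.2
```

carry_out --pt "0 -0.003 0 0" --pt "0 -0.003 0 0" --pt "0 -0.003 0 0" --pt "0 -0.003 0 0" --pt "0 -0.003 0 0"

```text
t: 19.2
tool_pos: [473.6, 89.3, 51.0]
tool_rot: [-0.107, 3.14, 0.0]
contact_force: [-0.6, 3.1, 0.8]
finger_gap: 0.001
grasp_force: 1.5
```

carry_out --pt "0 -0.003 0 0" --pt "0 -0.003 0 0" --pt "0 -0.003 0 0" --pt "0 -0.003 0 0" --pt "0 -0.003 0 0"

```text
t: 19.7
tool_pos: [474.6, 74.4, 51.0]
tool_rot: [-0.107, 3.14, 0.0]
contact_force: [0.2, 2.5, 2.0]
finger_gap: 0.006
grasp_force: 1.7
```

carry_out --pt "0 -0.003 0 0" --pt "0 -0.003 0 0" --pt "0 -0.003 0 0" --pt "0 -0.003 0 0" --pt "0 -0.003 0 0" --pt "0 -0.003 0 0" --pt "0 -0.003 0 0" --pt "0 -0.003 0 0"

```text
t: 20.5
tool_pos: [476.2, 50.3, 50.9]
tool_rot: [0.107, -3.14, -0.0]
contact_force: [-1.2, 3.3, 3.5]
finger_gap: 0.004
grasp_force: 1.8
```

```bash
python3 - <<'E'
from h import *
ax=np.array([-np.sin(YAW),np.cos(YAW)])
im=get_image("top"); cv2.imwrite("pics/t2.png",im); cv2.imwrite("pics/t2s.png",get_image("scene"))
E
python3 -c "
import cv2,numpy as np
a=cv2.imread('pics/t2.png')[155:245,320:480];b=cv2.imread('pics/t2s.png')[110:230,290:450]
cv2.imwrite('pics/c2.png',np.hstack([cv2.resize(a,(400,225)),cv2.resize(b,(300,225))]))"
```

```text
(no output)
```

View pics/c2.png

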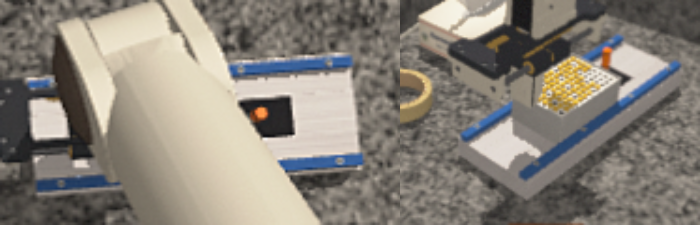

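The box is sliding flat between the rails, with the pin upright just ahead of it. I'll carry on slowly.

carry_out --pt "0 -0.003 0 0" --pt "0 -0.003 0 0" --pt "0 -0.003 0 0" --pt "0 -0.002 0 0" --pt "0 -0.002 0 0"

```text
t: 21.1
tool_pos: [476.9, 37.2, 50.8]
tool_rot: [0.107, -3.139, 0.0]
contact_force: [-0.6, 2.3, 1.0]
finger_gap: 0.007
grasp_force: 1.2
```

carry_out --pt "0 -0.001 0 0" --pt "0 -0.001 0 0" --pt "0 -0.001 0 0"

```text
t: 21.4
tool_pos: [477.1, 34.5, 50.8]
tool_rot: [0.107, -3.139, 0.0]
contact_force: [0.4, 2.1, -0.0]
finger_gap: 0.004
grasp_force: 1.0
```

carry_out --pt "0 -0.001 0 0" --pt "0 -0.001 0 0" --pt "0 -0.001 0 0"

```text
t: 21.7
tool_pos: [477.4, 31.4, 50.8]
tool_rot: [0.107, -3.14, 0.0]
contact_force: [0.3, 1.5, 0.6]
finger_gap: 0.005
grasp_force: 0.9
```

carry_out --pt "0 -0.001 0 0" --pt "0 -0.001 0 0"

```text
t: 21.9
tool_pos: [477.7, 30.5, 51.0]
tool_rot: [-0.108, 3.139, 0.002]
contact_force: [-1.4, 6.2, 2.3]
finger_gap: 0.003
grasp_force: 3.2
```

The force rose at 145 mm from the hole, which is exactly 6 + 120 + 19 mm, so the box has met the pin. I'll give one more small push, then back off.

carry_out --pt "0 -0.001 0 0" --pt "0 0 0 0" --pt "0 0 0 0"

```text
t: 22.2
tool_pos: [478.1, 30.4, 51.3]
tool_rot: [-0.109, 3.139, 0.003]
contact_force: [-1.3, 5.4, 2.6]
finger_gap: 0.002
grasp_force: 3.3
```

carry_out --pt "0 0.002 0 0" --pt "0 0.004 0 0" --pt "0 0.01 0 0" --pt "0 0.015 0 0" --pt "0 0.015 0 0" --pt "0 0 -0.03 0" --pt "0 0 -0.04 0" --pt "0 0 -0.04 0" --pt "0 0 -0.03 0" --pt "0 0 0 0"

```text
t: 23.2
tool_pos: [477.8, 75.3, 195.4]
tool_rot: [-0.107, 3.131, 0.001]
contact_force: [0.5, -0.5, -0.2]
finger_gap: 0.006
grasp_force: 0.0
```

carry_out --pt "0 0.03 0 0" --pt "0 0.03 0 0" --pt "0 0.03 0 0" --pt "0 0.03 0 0" --pt "0 0 0 0" --pt "0 0 0 0" --pt "0 0 0 0"

```text
t: 23.9
tool_pos: [466.1, 193.0, 190.1]
tool_rot: [0.105, -3.139, 0.002]
contact_force: [-1.1, -0.3, -0.4]
finger_gap: 0.004
grasp_force: 0.0
```

```bash
python3 - <<'E'
from h import *
s=ctrl.get_state(); print(s["t"],s["tool_pos"],s["contact_force"])
t=get_image("top");c=get_image("scene");w=get_image("wrist")
cv2.imwrite('pics/c3.png',np.vstack([np.hstack([cv2.resize(t[155:245,320:480],(400,225)),cv2.resize(c[110:230,290:450],(400,225))]),cv2.resize(w[60:300,0:640],(800,300))]))
E
```

```text
23.9 [466.07292036 192.95807843 190.13960617] [-1.07632263 -0.34131888 -0.39341563]
```

View pics/c3.png

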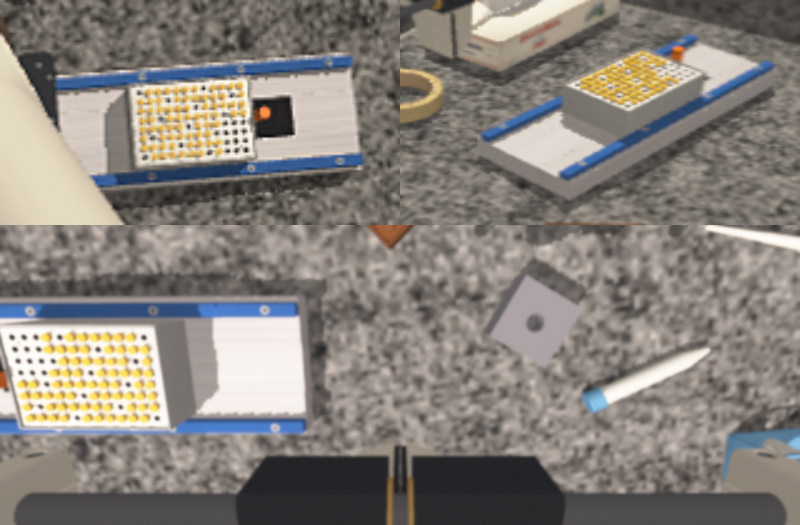

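My 10 views are used up, so I'll check the contact from pixel values in the top picture.

```bash
python3 - <<'E'
from h import *
t=get_image("top"); ct=camera_info("top"); H=np.array([486.3,-114.0]); ax=np.array([-np.sin(YAW),np.cos(YAW)]); ex=np.array([np.cos(YAW),np.sin(YAW)])
h=cv2.cvtColor(t,cv2.COLOR_BGR2HSV); m=cv2.inRange(h,(3,150,120),(18,255,255)); m[:190]=0;m[215:]=0;m[:,:410]=0;m[:,440:]=0
v,u=np.nonzero(m); print("pin px",u.mean(),v.mean(),"x",u.min(),u.max(),"along",(onz(ct,u.mean(),v.mean(),78)[:2]-H)@ax)
for a in (proj(ct,[*(H+ax*6),28]),proj(ct,[*(H+ax*6),73]),proj(ct,[*(H+ax*6),102]),proj(ct,[*H,85.5]),proj(ct,[*H,27.5])): print(np.round(a,1))
for r in (196,200,206,210): print(r,[tuple(int(x) for x in p) for p in t[r,414:428]])
E
```

```text
pin px 424.875 200.0 x 422 427 along -1.2261898350745386
[417.8 202.2]
[421.5 200.2]
[424.  198.8]
[425.  199.4]
[420.2 202. ]
196 [(158, 222, 243), (109, 167, 201), (62, 170, 224), (53, 176, 231), (233, 243, 250), (213, 227, 234), (167, 179, 188), (65, 68, 70), (24, 23, 22), (31, 30, 29), (34, 30, 28), (32, 28, 21), (31, 25, 19), (33, 29, 26)]
200 [(97, 202, 241), (97, 143, 169), (65, 164, 220), (50, 174, 231), (167, 225, 243), (246, 254, 255), (139, 146, 149), (58, 74, 100), (27, 57, 120), (25, 57, 110), (72, 144, 255), (71, 145, 255), (71, 144, 255), (75, 157, 255)]
206 [(185, 199, 211), (231, 242, 249), (201, 217, 229), (146, 158, 167), (175, 190, 200), (236, 248, 255), (138, 150, 159), (157, 167, 175), (71, 73, 77), (31, 31, 30), (35, 35, 35), (37, 35, 38), (38, 36, 38), (37, 35, 36)]
210 [(92, 101, 106), (212, 230, 238), (236, 246, 253), (153, 165, 176), (119, 129, 137), (216, 232, 240), (238, 249, 255), (117, 126, 132), (100, 105, 110), (155, 163, 172), (138, 144, 156), (228, 241, 249), (244, 251, 255), (202, 214, 226)]
```

The grey base's edge is at column 421–422, where a touching box should appear (421.5). The pin sits within 1 mm of where I put it. I'll hand the job in.

```bash
python3 -c "
from workcell import ctrl
print(ctrl.close_job())"
```

```text
the job is handed in; nothing more can be done
None
```

The job is handed in at about 24 s: the pin is fully seated and upright in the hole, the tip box rests flat against it (shown by the force rise and the top picture), and the arm moved nothing else.

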